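# Hold the rinsed mill balls level in the drip bowl

### The job

The milling balls have been rinsed in the blue dish and must drip off in the orange bowl, where somebody left a cup: first lift the cup out and stand it upright on the bare top of the chest, clear of bowl and dish. Then lift the ball carrier, which has a wooden grip, out of the dish, keep it level so that every ball stays in its pocket, and lower it over the middle of the bowl until its plate hangs below the bowl's rim without touching the bowl. Finish there, still gripping it, level and steady in the air (do not put it down or let go), and do not shift the dish, the bowl or the other things.

Things in the scene. Friction and masses are not known exactly. Their poses are not given: they have to be found in the camera images.
- chest: Fixed low wooden drawer chest along the wall; the work is on its bare top, 205 mm above the table, 233 mm deep (its x, away from the robot) by 880 mm long (its y, along the wall). Origin: centre of its underside, on the table, z up. The wall rises at its far long edge. A desk lamp hangs left of the robot: its head near x -0.1, y 0.35, z 0.47 to 0.66 m.
- carrier: Ball carrier, loose in the blue dish, 0.2 kg: round steel plate, 83 mm across, on three 6 mm feet, 8 mm upright stem at its centre, wooden cross grip on top. Origin: centre of its underside (feet), z up the stem, y along the grip; plate 6 to 8.5 mm above it. Three shallow pockets, 28 mm inside, rims 3 mm high: a ball rolls out beyond about 40 degrees of tilt, or sooner if jerked.
- carrier_grip (a point): centre of the carrier's wooden cross grip, 80 mm above the carrier's origin. The grip is 16 mm thick (carrier's x), 66 mm long (carrier's y), 24 mm high; below it the bare stem; the balls' tops are 35 mm below the grip's underside.
- rinse_dish: Shallow blue ceramic rinse dish, 120 mm across at the rim, 26 mm high, 0.3 kg, loose on the chest. Its flat floor, 91 mm across, lies 6 mm above its underside; the carrier stands on that floor, about centred. Origin at the centre of its underside, z up.
- drip_bowl: Orange open bowl, 192 mm across at the rim, 70 mm high, 0.25 kg, loose on the chest. Inside it narrows from about 175 mm across at the rim to 110 mm at its flat floor, which lies 6 to 9 mm above its underside. Origin at the centre of its underside, z up.
- left_cup: Beige-grey plastic cup, open at the top, 66 mm across at the rim, 50 mm at the foot, 85 mm high, 0.06 kg, round; it stands upright on the bowl's floor, up to 12 mm from the bowl's middle, so that its rim is about 21 mm above the bowl's. Origin at the centre of its underside, z up.
- ball_1_center (a point): centre of mill ball 1: white ceramic, 24 mm across, 27 g, loose in its pocket of the carrier with about 6 mm of play
- pocket_1 (a point): pocket 1 of the carrier: where ball 1's centre lies when it sits in the middle of its pocket (20.5 mm above the carrier's origin)
- ball_2_center (a point): centre of mill ball 2: white ceramic, 24 mm across, 27 g, loose in its pocket of the carrier with about 6 mm of play
- pocket_2 (a point): pocket 2 of the carrier: where ball 2's centre lies when it sits in the middle of its pocket (20.5 mm above the carrier's origin)
- ball_3_center (a point): centre of mill ball 3: white ceramic, 24 mm across, 27 g, loose in its pocket of the carrier with about 6 mm of play
- pocket_3 (a point): pocket 3 of the carrier: where ball 3's centre lies when it sits in the middle of its pocket (20.5 mm above the carrier's origin)
- bisque_cup: white open bisque-fired cup, 88 mm across, 80 mm high, on the chest; bystander, leave it alone. Origin at the centre of its underside, z up.
- olive_jar: small olive-green jar with a lid, 62 mm across, 62 mm high, on the chest; bystander, leave it alone. Origin at the centre of its underside, z up.
- pink_jar: pink jar with a lid, 72 mm across, 100 mm high, on the chest; bystander, leave it alone. Origin at the centre of its underside, z up.

How it is judged:
On the way, in this order (a step that is already met when the one before it is completed fails the run):
1. the cup stands upright on the bare top of the chest, clear of bowl and dish, released (angle between left_cup's own z axis and vertical below 0.1 rad and z of left_cup in the frame of chest between 0.199 and 0.211 m and horizontal distance between left_cup and drip_bowl above 0.135 m and horizontal distance between left_cup and rinse_dish above 0.098 m and linear speed of left_cup below 0.02 m/s and contact force between the fingers and left_cup below 0.05 N), for 0.2 s.
2. the carrier has been lifted clear above the dish's rim, all balls in their pockets (distance between ball_1_center and pocket_1 below 0.014 m and distance between ball_2_center and pocket_2 below 0.014 m and distance between ball_3_center and pocket_3 below 0.014 m and z of carrier in the frame of rinse_dish above 0.035 m), for 0.1 s.
At the end, for the whole second after the job is handed in: Cup upright and released on the chest, axis over 135 mm from the bowl's and 98 mm from the dish's; carrier gripped in the air, stem within 28 mm of the bowl's centre, feet 14 to 60 mm above the bowl's underside, level within 7 degrees, still, not touching the bowl, balls in their pockets (all of step 1 and distance between ball_1_center and pocket_1 below 0.014 m and distance between ball_2_center and pocket_2 below 0.014 m and distance between ball_3_center and pocket_3 below 0.014 m and horizontal distance between carrier and drip_bowl below 0.028 m and z of carrier in the frame of drip_bowl between 0.014 and 0.06 m and angle between carrier's own z axis and vertical below 0.12 rad and linear speed of carrier below 0.03 m/s and contact force between the fingers and carrier above 2 N and contact force between carrier and drip_bowl below 0.05 N and angle between each of drip_bowl, rinse_dish's own z axis and vertical below 0.06 rad); the arm keeps its last pose, push and grip.
It fails at once if a ball has left its pocket (distance between ball_1_center and pocket_1 above 0.018 m or distance between ball_2_center and pocket_2 above 0.018 m or distance between ball_3_center and pocket_3 above 0.018 m).
It fails at once if the carrier is tipped more than about 26 degrees (angle between carrier's own z axis and vertical above 0.45 rad).
It fails at once if the bowl is pushed 30 mm or tipped (distance of drip_bowl from where it was at the start of the episode above 0.03 m or angle between drip_bowl's own z axis and vertical above 0.35 rad).
It fails at once if the dish is pushed 30 mm or tipped (distance of rinse_dish from where it was at the start of the episode above 0.03 m or angle between rinse_dish's own z axis and vertical above 0.35 rad).
It fails at once if a bystander is moved 20 mm or more (distance of any of bisque_cup, olive_jar, pink_jar from where it was at the start of the episode above 0.02 m).
It also fails if it takes over 59 s, if anything falls off the work surface, if the arm or the gripper's body presses on something with over 40 N, if the wrist force passes 120 N, or if a joint passes its speed limit or range.

### The arm

A 7-joint arm with a two-finger parallel gripper is mounted at the origin on the work surface; the furniture and walls round the work are solid. World frame = base frame: x ahead of the robot, y to its left, z up, the work surface at z = 0. Lengths are in m, angles in rad, forces in N, time in s.
With the tool pointing down it reaches from about 0.425 to 0.925 m from the base axis. Payload 6.8 kg.
Tool frame: the origin (TCP) lies at the very end of the fingers, on their centre line; the grasp point (between the pads) lies 19 mm behind it; z points along the fingers, y is the line along which they close (so a half turn about z gives the same grasp; the last joint's range is limited). The gripper opens to 85 mm and grips with 20 to 120 N. Pads are 22 mm wide; open, the fingers measure 114 mm over their backs; the gripper's body (76 mm by 85 mm) begins 54 mm behind the grasp point. The pads swing forward as they close: fully open they stand 13 mm farther back than shut.
Start: joints at [0.999, 0.477, 0.022, 1.555, -0.011, 1.109, -0.083], TCP at [0.302, -0.604, 0.198] pointing down, gripper open.
Joint ranges: [-2.96, 2.96], [-0.34, 2.1], [-1.41, 1.46], [0.24, 2.44], [-1.37, 4.51], [0.17, 1.92], [-2.96, 2.96]. Speed limits (rad/s): [2.39, 2.39, 3.14, 3.14, 3.14, 3.14, 3.14].

### API

Orientations are given as a unit quaternion [w, x, y, z].
In Python, from station import monitor, eyes, bot gives the robot as it stands.
- The arm moves only by the tool move_tool, called after "Request:" as a command line: name --pt "numbers of a row" for each row, then --argument value for the rest. Schema: {"type":"object","properties":{"deltas":{"type":"array","items":{"type":"array","prefixItems":[{"type":"array","items":{"type":"number"},"minItems":3,"maxItems":3},{"type":"number"},{"type":"number"}],"minItems":3,"maxItems":3},"minItems":1,"maxItems":20},"squeeze":{"type":"number"},"only":{"type":"string"},"quiet":{"type":"boolean"},"lines":{"type":"string"}},"required":["deltas"],"additionalProperties":false}. deltas is a list of rows, 1 to 20 of them, each written [[dx, dy, dz], turn, opening]: dx, dy, dz in parts of the range, where 1.0 means 0.3 m, then a turn about the tool's z in normalised numbers (1 is pi/2 rad), then the opening from 0.0 (shut) to 1.0 (fully open); each row shifts and turns the commanded pose from where the row before left it, along the tool's axes as they then stand; what a row does not reach is not made up. A row lasts 1/10 s, in which the tool goes at most 0.05 m and 0.15 rad, less where a joint would pass 70% of its speed; a pose out of reach is approached as far as the arm can. The fingers move at their own pace and stop on an object; squeeze is the grip in N (left out, the last holds). Time passes only in rows, so rows that do not move let the fingers close. The tool returns the time, the measured TCP pose, the force, the opening and the grip force at its end. only (a regular expression) keeps the lines of the reply that match it, lines (a string "A,B") keeps lines A to B, and quiet returns only ok. Input that does not fit is refused with a message, and nothing moves.
- monitor.get_obs(): the state, without advancing time (a new reading comes with each control period).
- eyes.read_camera(name): name is "side" or "top" or "wrist"; returns the picture (384x512x3 uint8, blue, green, red); there is no depth.
- eyes.camera_info(name): a dict with "vertical_fov" (degrees; the focal length in pixels is half the picture's height over the tangent of half this angle, whatever the lens; pixels are square), "cx", "cy" (the principal point, pixels), "view" (4x4, takes a point from world to camera coordinates); the wrist camera has in their place "hand_eye" (4x4, takes a point from camera to tool coordinates, whose origin is the TCP and whose axes are the flange's). Camera axes: x right, y up, looking along -z (the intrinsics and any distortion apply to the point x, -y, -z); pixel columns grow to the right and rows downward; lengths in m; the calibration is good to about 2 mm. The wrist camera is an equidistant fisheye: a pixel r from the principal point sees the ray r / f radians off the axis. A picture is of the moment at which its call begins: read the wrist's pose just before it. camera_info takes no time and is no camera call.
- bot.hand_in(): hands the job in; it is judged then, once.
The state is a dict: "t": time; "q": joint angles; "joint_vel": joint speeds; "joint_torque": joint torques, N m; "eef_pos": TCP position; "tool_rot": TCP orientation; "contact_force": force on the tool from outside, world axes, zero at the start; "torque": the same for the moment, N m; "gripper_width": opening from 0.0 (shut) to 1.0 (fully open); "grasp_force": force on a finger pad.
Only numpy, scipy, OpenCV 4.12 (cv2) and the standard library are available. Lean on these libraries where they do the work, as an engineer would, in place of code of your own. Each camera call takes 0.05 s, during which the arm holds its last target. There are 200 camera calls.

## Working session

There is one attempt and no reset: what is moved stays moved. The work goes in short steps, Python scripts to look and compute and a tool call to move; the robot and the scene stay as the last step left them, time stands still between calls to the robot, and variables do not carry over. Pictures are saved under pics/ and viewed, at most 12 in all, crops included, and the job is handed in when it is done.

```bash
ls; mkdir -p pics; python3 - <<'E'
from station import monitor, eyes, bot
import cv2
o=monitor.get_obs();print(o)
for n in("top","side","wrist"):
    i=eyes.camera_info(n);print(n,i)
a=eyes.read_camera("top");b=eyes.read_camera("side");w=eyes.read_camera("wrist")
for n,p in zip(("top","side","wrist"),(a,b,w)):cv2.imwrite(f"pics/{n}0.png",p)
E
```

```text
pics
{'t': 0.0, 'q': array([ 0.99890421,  0.47783048,  0.02233933,  1.55644155, -0.01147358,
        1.10932146, -0.08308867]), 'joint_vel': array([-3.01280148e-04, -2.04949964e-03,  9.72812211e-04, -2.80844892e-04,
        1.66215070e-04, -1.22560117e-03, -4.84997585e-05]), 'joint_torque': array([-1.37397161e-03, -5.96457911e+01,  1.60784908e+00, -2.81197894e+01,
        1.24622765e-02,  9.36476339e-03, -2.23218905e-05]), 'eef_pos': array([ 0.30163723, -0.60311947,  0.1973096 ]), 'tool_rot': array([-8.88923940e-04,  9.73226768e-01,  2.29845125e-01, -2.94066570e-04]), 'contact_force': array([-0.86589687, -0.24008573,  0.40342051]), 'torque': array([-0.05369401, -0.03126055, -0.00286134]), 'grasp_force': 0.0, 'gripper_width': 0.9993576952205954}
top {'vertical_fov': 55.18533470417788, 'cx': 256.9120994002689, 'cy': 192.89619418200434, 'view': array([[ 0.01317261, -0.99964649, -0.02309517, -0.01813528],
       [ 0.99849763,  0.01192185,  0.05348223, -0.51621977],
       [-0.05318798, -0.02376497,  0.99830169, -1.22754359],
       [ 0.        ,  0.        ,  0.        ,  1.        ]])}
side {'vertical_fov': 49.713881163654335, 'cx': 248.99824254659504, 'cy': 192.62357384933475, 'view': array([[-0.85831722, -0.51295345,  0.01305024,  0.43453585],
       [ 0.20492247, -0.31935497,  0.92521305, -0.28767708],
       [-0.47042356,  0.79680058,  0.37922355, -1.30655462],
       [ 0.        ,  0.        ,  0.        ,  1.        ]])}
wrist {'vertical_fov': 65.70646984690485, 'cx': 254.21918666600385, 'cy': 193.6335064633514, 'hand_eye': array([[ 2.49540873e-04,  9.65079689e-01,  2.61956354e-01,
         6.61413895e-02],
       [ 9.99999795e-01, -3.95312943e-04,  5.03777321e-04,
         1.01509737e-03],
       [ 5.89739997e-04,  2.61956175e-01, -9.65079590e-01,
        -1.75199632e-01],
       [ 0.00000000e+00,  0.00000000e+00,  0.00000000e+00,
         1.00000000e+00]])}
```

View pics/top0.png

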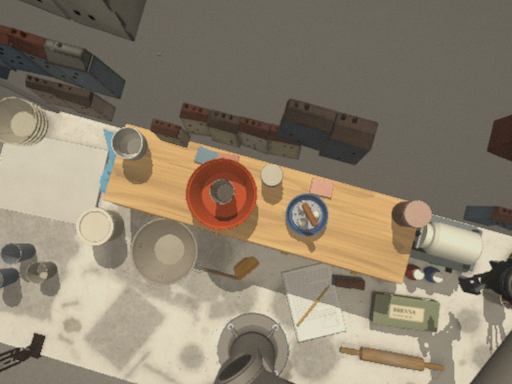

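View pics/side0.png

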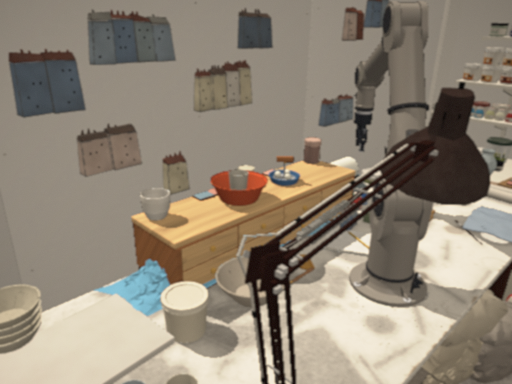

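The top view shows the orange bowl at about (222,193) with the grey cup in it, the blue dish at (307,215) with the wooden grip at about (310,213), a jar at (271,175), the bisque cup at (129,143) and the pink jar at (412,214). In the side view the bowl is at (239,187), the cup rim about (238,172), and the grip about (285,160).

```bash
cat > h.py <<'E'
import numpy as np,cv2
from station import monitor,eyes,bot
from scipy.spatial.transform import Rotation as R
def ray(n,uv):
    i=eyes.camera_info(n);f=192/np.tan(np.radians(i["vertical_fov"]/2))
    x,y=(uv[0]-i["cx"])/f,(uv[1]-i["cy"])/f
    if n=="wrist":
        r=np.hypot(x,y);s=np.sin(r)/max(r,1e-9);d=np.array([x*s,-y*s,-np.cos(r)])
        o=monitor.get_obs();w,a,b,c=o["tool_rot"];Q=R.from_quat([a,b,c,w]).as_matrix()
        H=i["hand_eye"];return o["eef_pos"]+Q@H[:3,3],Q@H[:3,:3]@d
    V=i["view"];return -V[:3,:3].T@V[:3,3],V[:3,:3].T@np.array([x,-y,-1])
def plane(n,uv,z):
    o,d=ray(n,uv);return (o+d*(z-o[2])/d[2]).round(4)
def proj(n,p):
    i=eyes.camera_info(n);f=192/np.tan(np.radians(i["vertical_fov"]/2))
    c=i["view"]@np.r_[p,1];return (i["cx"]+f*c[0]/-c[2],i["cy"]-f*c[1]/-c[2])
def blobs(hsv,lo,hi,amin=60):
    m=cv2.inRange(hsv,np.array(lo),np.array(hi))
    cs,_=cv2.findContours(m,cv2.RETR_EXTERNAL,cv2.CHAIN_APPROX_NONE)
    return [c for c in cs if cv2.contourArea(c)>amin]
E
python3 - <<'E'
from h import *
im=cv2.imread("pics/top0.png");hs=cv2.cvtColor(im,cv2.COLOR_BGR2HSV)
def sh(nm,lo,hi,z,a=60):
    for c in blobs(hs,lo,hi,a):
        c=cv2.convexHull(c)
        if len(c)<5: continue
        e=cv2.fitEllipse(c);print(nm,np.round(e,1) if 0 else [np.round(k,1) for k in e],plane("top",e[0],z))
sh("bowl",(0,170,80),(9,255,255),.275,1000)
sh("dish",(100,90,40),(125,255,255),.231,300)
sh("grip",(3,90,60),(14,200,220),.205+.006+.092,20)
for uv in[(222,190),(271,175),(129,143),(412,214),(360,225),(310,213)]:print(uv,im[uv[1],uv[0]],hs[uv[1],uv[0]])
# chest corners
for uv in[(127,123),(103,200),(405,280),(430,215)]:print(uv,plane("top",uv,.205))
cv2.imwrite("pics/c1.png",cv2.resize(im[130:260,150:350],None,fx=4,fy=4,interpolation=2))
E
```

```text
bowl [array([221.1, 193.8]), array([69.7, 70.5]), np.float64(32.6)] [0.499  0.0778 0.275 ]
grip [array([350.9, 283.8]), array([ 8.6, 37. ]), np.float64(97.1)] [ 0.2726 -0.2603  0.303 ]
grip [array([412.4, 271.6]), array([14.4, 16.8]), np.float64(128.3)] [ 0.3058 -0.4155  0.303 ]
grip [array([502.8, 215.4]), array([16.2, 25.8]), np.float64(103.4)] [ 0.4511 -0.6444  0.303 ]
grip [array([398.4, 215.4]), array([11.5, 20.9]), np.float64(158.6)] [ 0.4477 -0.3814  0.303 ]
grip [array([309.5, 214.2]), array([ 7.2, 27.5]), np.float64(150.6)] [ 0.4477 -0.1546  0.303 ]
grip [array([321.6, 187.4]), array([19.4, 26.6]), np.float64(108.6)] [ 0.5173 -0.1854  0.303 ]
grip [array([221.2, 191.8]), array([71.2, 77.9]), np.float64(7.3)] [0.5028 0.0743 0.303 ]
grip [array([165.3, 128.7]), array([15.6, 34.1]), np.float64(107.8)] [0.667  0.2247 0.303 ]
grip [array([264.6, 130.3]), array([17.1, 69.8]), np.float64(105.8)] [ 0.6648 -0.0365  0.303 ]
grip [array([503.8, 122.4]), array([12.3, 15.7]), np.float64(29.7)] [ 0.6905 -0.6523  0.303 ]
grip [array([194.1, 111.9]), array([19.4, 31.2]), np.float64(100.4)] [0.7123 0.1496 0.303 ]
grip [array([23., 41.]), array([ 19.4, 107.9]), np.float64(107.6)] [0.9024 0.6159 0.303 ]
(222, 190) [ 79  96 107] [ 18  67 107]
(271, 175) [157 189 204] [ 20  59 204]
(129, 143) [123 139 146] [ 21  40 146]
(412, 214) [135 162 196] [ 13  79 196]
(360, 225) [109 169 211] [ 18 123 211]
(310, 213) [ 65 104 157] [ 13 149 157]
(127, 123) [0.7054 0.3646 0.205 ]
(103, 200) [0.4804 0.4271 0.205 ]
(405, 280) [ 0.2674 -0.4334  0.205 ]
(430, 215) [ 0.4497 -0.5047  0.205 ]
```

View pics/c1.png

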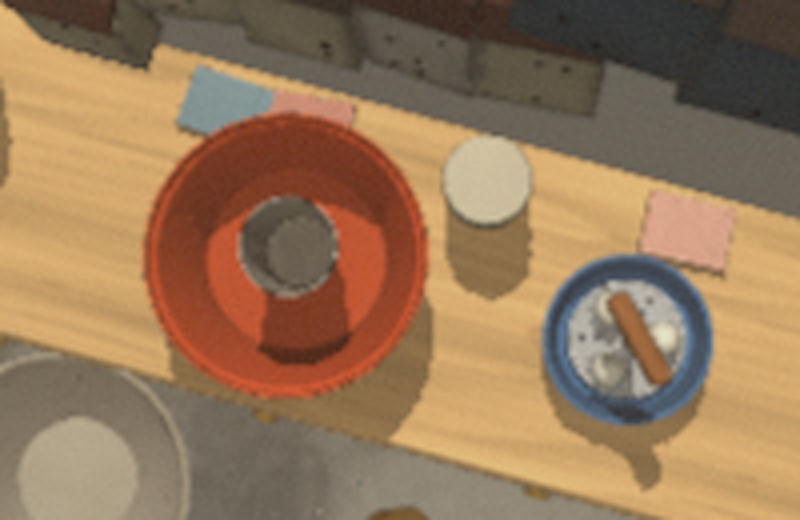

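The crop shows the cup rim as a 25 px circle at picture (222.2,191.5), the grip running from about (304,205) to (315,224.5), and three balls in their pockets.

```bash
python3 - <<'E'
from h import *
P=lambda uv,z:plane("top",uv,z)
cup=P((222.0,191.3),.2975);bowl=P((221.1,193.8),.275)
g0=P((150+617/4-.4,130+297/4-.4),.303);g1=P((150+660/4-.4,130+379/4-.4),.303)
print("cup",cup,"bowl",bowl,"off",np.linalg.norm((cup-bowl)[:2]),"rim diam",np.linalg.norm(P((234.5,191),.2975)-P((209.5,191),.2975)))
print("grip",P((309.5,214.2),.303),g0,g1,np.linalg.norm(g0-g1),np.degrees(np.arctan2(*(g0-g1)[1::-1])))
print("dish",P((150+628/4-.4,130+340/4-.4),.231), "diam",np.linalg.norm(P((286.5,215),.231)-P((328,215),.231)))
print("bisque",P((129,143),.285),"olive",P((271.5,174.5),.267),"pink",P((413,213),.305))
# side check
for n,p in dict(cup=cup,grip=P((309.5,214.2),.303),bowl=bowl).items():print(n,proj("side",p))
s=cv2.imread("pics/side0.png")
cv2.imwrite("pics/s1.png",cv2.resize(s[130:220,190:330],None,fx=5,fy=5,interpolation=2))
E
```

```text
cup [0.5044 0.0728 0.2975] bowl [0.4989 0.0778 0.275 ] off 0.007433034373659209 rim diam 0.06550374035121964
grip [ 0.4477 -0.1546  0.303 ] [ 0.4742 -0.1399  0.303 ] [ 0.4219 -0.1678  0.303 ] 0.059276470880105556 28.078172733146303
dish [ 0.4463 -0.1552  0.231 ] diam 0.11450982490598788
bisque [0.6317 0.3265 0.285 ] olive [ 0.553  -0.0563  0.267 ] pink [ 0.4543 -0.4176  0.305 ]
cup (np.float64(239.38130812493472), np.float64(172.1920191487893))
grip (np.float64(285.2750462885111), np.float64(156.2776307830773))
bowl (np.float64(239.95637397072574), np.float64(179.316933000079))
```

View pics/s1.png

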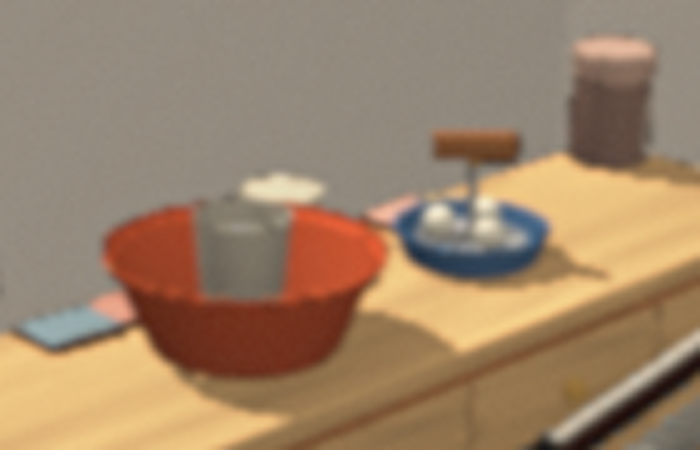

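The side view agrees: cup rim near (238.5,171.6) and grip top near (285.4,156.8), both about 1 px from the projected top-view positions. I'll lift and travel to above the cup.

Units first: shifts go in shares of 0.3 m and turns go in shares of pi/2 rad. So -0.05 m / 0.3 = -0.1667, -0.04 m / 0.3 = -0.1333.

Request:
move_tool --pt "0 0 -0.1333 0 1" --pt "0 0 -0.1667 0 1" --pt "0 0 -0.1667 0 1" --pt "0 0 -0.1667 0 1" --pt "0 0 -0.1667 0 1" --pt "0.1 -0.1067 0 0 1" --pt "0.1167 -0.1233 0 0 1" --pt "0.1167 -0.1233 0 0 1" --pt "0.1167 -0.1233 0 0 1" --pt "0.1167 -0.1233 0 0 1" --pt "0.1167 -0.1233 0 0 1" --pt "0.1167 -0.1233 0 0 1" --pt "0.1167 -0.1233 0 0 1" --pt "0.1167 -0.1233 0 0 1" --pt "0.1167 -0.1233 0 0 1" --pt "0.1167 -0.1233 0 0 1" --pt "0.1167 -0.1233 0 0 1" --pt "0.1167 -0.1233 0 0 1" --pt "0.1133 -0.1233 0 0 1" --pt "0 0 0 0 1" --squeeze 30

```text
refused: deltas[0]: [0, 0, -0.1333, 0, 1] is too long (schema: maxItems 3). Nothing was moved.
```

The call was refused and nothing moved: it wants rows with the three-number parts in brackets of their own. Same move again in that form.

Request:
move_tool --deltas '[[[0, 0, -0.1333], 0, 1], [[0, 0, -0.1667], 0, 1], [[0, 0, -0.1667], 0, 1], [[0, 0, -0.1667], 0, 1], [[0, 0, -0.1667], 0, 1], [[0.1, -0.1067, 0], 0, 1], [[0.1167, -0.1233, 0], 0, 1], [[0.1167, -0.1233, 0], 0, 1], [[0.1167, -0.1233, 0], 0, 1], [[0.1167, -0.1233, 0], 0, 1], [[0.1167, -0.1233, 0], 0, 1], [[0.1167, -0.1233, 0], 0, 1], [[0.1167, -0.1233, 0], 0, 1], [[0.1167, -0.1233, 0], 0, 1], [[0.1167, -0.1233, 0], 0, 1], [[0.1167, -0.1233, 0], 0, 1], [[0.1167, -0.1233, 0], 0, 1], [[0.1167, -0.1233, 0], 0, 1], [[0.1133, -0.1233, 0], 0, 1], [[0, 0, 0], 0, 1]]' --squeeze 30

```text
t: 2.15
eef_pos: [0.5018, 0.0687, 0.4379]
tool_rot: [-0.002, 0.972, 0.235, 0.0]
contact_force: [0.7, 0.3, -0.0]
gripper_width: 0.999
grasp_force: 0.0
```

Request:
move_tool --deltas '[[[0, 0, 0], -0.0891, 1], [[0, 0, 0], -0.0891, 1], [[0, 0, 0], -0.0891, 1], [[0, 0, 0], -0.0891, 1], [[0, 0, 0], -0.0828, 1], [[0, 0, 0], -0.0828, 1], [[0, 0, 0], 0, 1], [[0, 0, 0], 0, 1], [[0, 0, 0], 0, 1]]'

```text
t: 3.05
eef_pos: [0.502, 0.0605, 0.4382]
tool_rot: [-0.0, 0.802, 0.598, -0.0]
contact_force: [-0.6, 0.1, 1.2]
gripper_width: 0.998
grasp_force: 0.0Traceback (most recent call last):
```

```bash
cat >> h.py <<'E'
def to(p,yaw=None):
    "offset to world point p in tool axes; turn to bring tool y to world angle yaw (deg)"
    o=monitor.get_obs();w,a,b,c=o["tool_rot"];Q=R.from_quat([a,b,c,w]).as_matrix()
    print("t",o["t"],"tcp",o["eef_pos"].round(4),"z",Q[:,2].round(3),"yaw_y",np.degrees(np.arctan2(Q[1,1],Q[0,1])).round(1),"tool d",(Q.T@(np.array(p)-o["eef_pos"])).round(4),"w",o["gripper_width"].round(3),"gf",o["grasp_force"])
    if yaw is not None:print("turn",-np.radians((yaw-np.degrees(np.arctan2(Q[1,1],Q[0,1]))+90)%180-90).round(3))
E
python3 - <<'E'
from h import *
to((.5044,.0728,.26),-16.4)
w=eyes.read_camera("wrist");cv2.imwrite("pics/w1.png",w)
E
```

```text
  File "<stdin>", line 2, in <module>
  File "h.py", line 24, in to
    print("t",o["t"],"tcp",o["eef_pos"].round(4),"z",Q[:,2].round(3),"yaw_y",np.degrees(np.arctan2(Q[1,1],Q[0,1])).round(1),"tool d",(Q.T@(np.array(p)-o["eef_pos"])).round(4),"w",o["gripper_width"].round(3),"gf",o["grasp_force"])
                                                                                                                                                                                   ^^^^^^^^^^^^^^^^^^^^^^^^
AttributeError: 'float' object has no attribute 'round'
```

```bash
sed -i 's/o\["gripper_width"\].round(3)/round(o["gripper_width"],3)/; s/print("turn",-np.radians(\(.*\)).round(3))/print("turn",round(-np.radians(\1),3))/' h.py
python3 - <<'E'
from h import *
to((.5044,.0728,.26),-16.4)
w=eyes.read_camera("wrist");cv2.imwrite("pics/w1.png",w)
E
```

```text
t 3.05 tcp [0.502  0.0605 0.4382] z [-0. -0. -1.] yaw_y -16.6 tool d [ 0.0125 -0.0012  0.1782] w 0.998 gf 0.0
turn -0.004
```

View pics/w1.png

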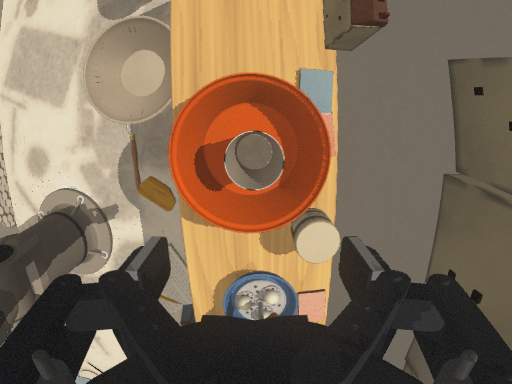

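The wrist view shows the cup rim ellipse centred at about (254,161), the bowl rim at about (250,152), and the chest edges parallel to the picture, so the yaw is right.

```bash
python3 - <<'E'
from h import *
w=cv2.imread("pics/w1.png");hs=cv2.cvtColor(w,cv2.COLOR_BGR2HSV)
e=cv2.fitEllipse(cv2.convexHull(max(blobs(hs,(0,170,80),(10,255,255)),key=cv2.contourArea)));print(e)
print("bowl",plane("wrist",e[0],.275))
print("cup",plane("wrist",(254,161),.2975), "rim",[plane("wrist",q,.2975) for q in((224,161),(284.5,161),(254,132),(254,190))])
E
```

```text
((249.26976013183594, 152.44546508789062), (160.01866149902344, 161.96414184570312), 92.07620239257812)
bowl [0.5034 0.0837 0.275 ]
cup [0.5068 0.0759 0.2975] rim [array([0.4759, 0.0853, 0.2975]), array([0.5383, 0.0667, 0.2975]), array([0.5157, 0.1058, 0.2975]), array([0.4976, 0.0451, 0.2975])]
```

In the tool's units: 0.04 m / 0.3 = 0.1333, 0.0145 m / 0.3 = 0.0483.

Request:
move_tool --deltas '[[[0.0483, 0, 0.0667], 0, 1], [[0, 0, 0.1333], 0, 1], [[0, 0, 0.1333], 0, 1], [[0, 0, 0.1], 0, 1], [[0, 0, 0.0667], 0, 1], [[0, 0, 0.0667], 0, 1], [[0, 0, 0.0267], 0, 1], [[0, 0, 0], 0, 1], [[0, 0, 0], 0, 1], [[0, 0, 0], 0, 0.6], [[0, 0, 0], 0, 0.6], [[0, 0, 0], 0, 0.5], [[0, 0, 0], 0, 0.5], [[0, 0, 0], 0, 0.4], [[0, 0, 0], 0, 0.4], [[0, 0, 0], 0, 0.4]]' --squeeze 20

```text
t: 4.7
eef_pos: [0.5061, 0.0746, 0.2603]
tool_rot: [-0.0, 0.801, 0.599, -0.0]
contact_force: [0.3, 0.3, -0.1]
gripper_width: 0.397
grasp_force: 0.0
```

```bash
python3 - <<'E'
from h import *
to((.5058,.0745,.26),-16.4)
E
```

```text
t 4.7 tcp [0.5061 0.0746 0.2603] z [-0. -0. -1.] yaw_y -16.4 tool d [-0.0001 -0.0003  0.0003] w 0.397 gf 0.0
turn -0.001
```

```bash
python3 - <<'E'
from h import *
w=eyes.read_camera("wrist");s=eyes.read_camera("side")
a=cv2.resize(w,(400,300),interpolation=3);b=cv2.resize(s[110:230,160:320],(400,300),interpolation=2)
cv2.imwrite("pics/m1.png",np.hstack([a,b]))
E
```

```text
(no output)
```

View pics/m1.png

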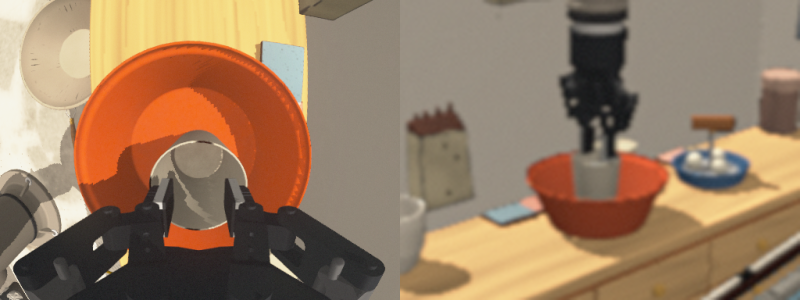

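```bash
python3 - <<'E'
from h import *
w=eyes.read_camera("wrist");s=eyes.read_camera("side")
a=cv2.resize(w[150:384,140:374],(480,480),interpolation=2);b=cv2.resize(s[120:213,202:264],(320,480),interpolation=2)
cv2.imwrite("pics/m2.png",np.hstack([a,b]))
print(proj("side",(.506,.0746,.26)),proj("side",(.506,.0746,.2975)))
E
```

```text
(np.float64(238.64246894392357), np.float64(182.83593411597383)) (np.float64(238.68295045350072), np.float64(172.25645481144477))
```

View pics/m2.png

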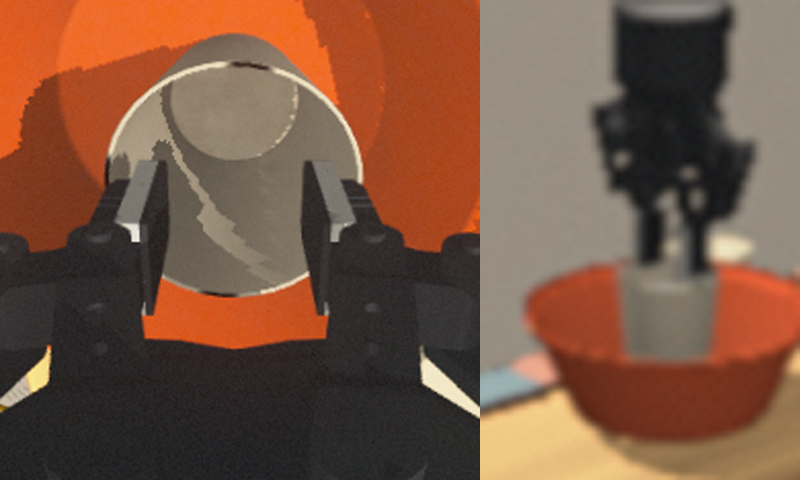

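The crops show the fingers closed over the cup mouth with the tips ending right at the rim, not beside it. The pixel gap between the pads (85 mm gives d≈0.14 m, 34 mm gives d≈0.147 m) puts the fingertips about 40–48 mm behind the reported TCP. I'll raise, reopen, and go about 32 mm deeper.

Request:
move_tool --deltas '[[[0, 0, -0.0667], 0, 0.4], [[0, 0, -0.1333], 0, 0.4], [[0, 0, 0], 0, 1], [[0, 0, 0], 0, 1], [[0, 0, 0], 0, 1], [[0, 0, 0], 0, 1], [[0, 0, 0], 0, 1], [[0, 0, 0], 0, 1], [[0, 0, 0], 0, 1], [[0, 0, 0], 0, 1]]'

```text
t: 5.9
eef_pos: [0.5061, 0.0746, 0.3202]
tool_rot: [-0.0, 0.801, 0.599, -0.0]
contact_force: [0.2, -0.6, 0.4]
gripper_width: 0.997
grasp_force: 0.0
```

```bash
python3 - <<'E'
from h import *
to((.506,.0746,.2285))
w=eyes.read_camera("wrist")
g=cv2.cvtColor(w,cv2.COLOR_BGR2HSV)
a=cv2.resize(w,(400,300),interpolation=3);t=eyes.read_camera("side");b=cv2.resize(t[110:200,190:310],(400,300),interpolation=2)
cv2.imwrite("pics/m3.png",np.hstack([a,b]))
E
```

```text
t 5.9 tcp [0.5061 0.0746 0.3202] z [-0.  0. -1.] yaw_y -16.4 tool d [-0.0001 -0.0001  0.0917] w 0.997 gf 0.0
```

View pics/m3.png

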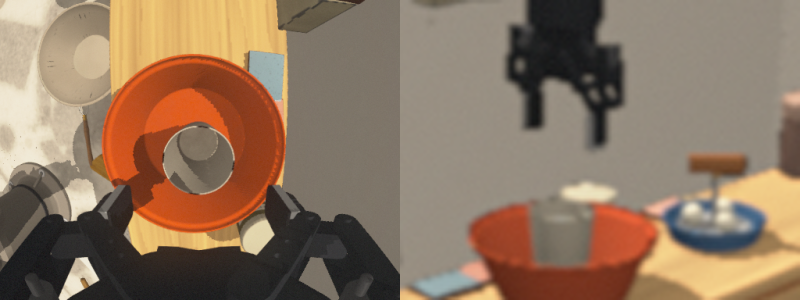

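Side view: the open fingertips sit at v≈151, i.e. z≈0.372, about 50 mm behind the reported TCP. That confirms the offset, and the cup and bowl are untouched.

In the tool's units: 0.03 m / 0.3 = 0.1, 0.02 m / 0.3 = 0.0667.

Request:
move_tool --deltas '[[[0, 0, 0.0667], 0, 1], [[0, 0, 0.1], 0, 1], [[0, 0, 0.0667], 0, 1], [[0, 0, 0.05], 0, 1], [[0, 0, 0.0333], 0, 1], [[0, 0, 0], 0, 1], [[0, 0, 0], 0, 1], [[0, 0, 0], 0, 0.75], [[0, 0, 0], 0, 0.7], [[0, 0, 0], 0, 0.65], [[0, 0, 0], 0, 0.65], [[0, 0, 0], 0, 0.65], [[0, 0, 0], 0, 0.65], [[0, 0, 0], 0, 0.65]]' --squeeze 20

```text
t: 7.4
eef_pos: [0.5069, 0.0749, 0.2265]
tool_rot: [0.001, 0.801, 0.599, 0.001]
contact_force: [-1.2, -0.2, 6.5]
gripper_width: 0.75
grasp_force: 21.6
```

```bash
python3 - <<'E'
from h import *
to((.506,.0746,.2255))
E
```

```text
t 7.4 tcp [0.5069 0.0749 0.2265] z [ 0.002  0.    -1.   ] yaw_y -16.4 tool d [-0.0005 -0.0007  0.001 ] w 0.75 gf 21.618728621315313
```

In the tool's units: -0.03 m / 0.3 = -0.1, 0.004 m / 0.3 = 0.0133.

Request:
move_tool --deltas '[[[0, 0, -0.0333], 0, 0.65], [[0, 0, -0.0667], 0, 0.65], [[0, 0, -0.1], 0, 0.65], [[0, 0, -0.1], 0, 0.65], [[0, 0, -0.1], 0, 0.65], [[0.0667, 0, 0], 0, 0.65], [[0.1, 0, 0], 0, 0.65], [[0.1, 0, 0], 0, 0.65], [[0.1, 0, 0], 0, 0.65], [[0.1, 0, 0], 0, 0.65], [[0.0567, 0, 0], 0, 0.65], [[0, 0, 0], 0, 0.65], [[0, 0, 0.1], 0, 0.65], [[0, 0, 0.1], 0, 0.65], [[0, 0, 0.1], 0, 0.65], [[0, 0, 0.0667], 0, 0.65], [[0, 0, 0.0333], 0, 0.65], [[0, 0, 0.0133], 0, 0.65], [[0, 0, 0], 0, 0.65], [[0, 0, 0], 0, 0.65]]'

```text
t: 9.4
eef_pos: [0.5513, 0.2253, 0.2226]
tool_rot: [0.0, 0.801, 0.599, 0.001]
contact_force: [1.6, -0.6, -0.4]
gripper_width: 0.747
grasp_force: 22.4
```

Request:
move_tool --deltas '[[[0, 0, 0.0067], 0, 0.65], [[0, 0, 0], 0, 0.65], [[0, 0, 0], 0, 0.65]]'

```text
t: 9.7
eef_pos: [0.5514, 0.2257, 0.2207]
tool_rot: [0.0, 0.801, 0.599, 0.001]
contact_force: [-0.5, -0.4, 5.1]
gripper_width: 0.747
grasp_force: 22.6
```

In the tool's units: -0.04 m / 0.3 = -0.1333, -0.03 m / 0.3 = -0.1.

Request:
move_tool --deltas '[[[0, 0, 0], 0, 0.85], [[0, 0, 0], 0, 0.95], [[0, 0, 0], 0, 0.95], [[0, 0, 0], 0, 0.95], [[0, 0, 0], 0, 0.95], [[0, 0, -0.0667], 0, 0.95], [[0, 0, -0.1], 0, 0.95], [[0, 0, -0.1333], 0, 0.95], [[0, 0, -0.1333], 0, 0.95], [[0, 0, -0.1333], 0, 0.95], [[0, 0, 0], 0, 1], [[0, 0, 0], 0, 1]]'

```text
t: 10.9
eef_pos: [0.5508, 0.2255, 0.39]
tool_rot: [0.0, 0.801, 0.599, 0.001]
contact_force: [0.7, -0.1, -1.0]
gripper_width: 1.002
grasp_force: 0.0
```

```bash
python3 - <<'E'
from h import *
a=eyes.read_camera("side");b=eyes.read_camera("top");w=eyes.read_camera("wrist");cv2.imwrite("pics/top2.png",b);cv2.imwrite("pics/wrist2.png",w)
cv2.imwrite("pics/m4.png",np.hstack([cv2.resize(a[110:260,130:330],(400,300),interpolation=2),cv2.resize(w,(400,300),interpolation=3)]))
to((.4477,-.1546,.40),-61.9)
hs=cv2.cvtColor(w,cv2.COLOR_BGR2HSV)
for c in blobs(hs,(0,170,80),(10,255,255),1000):
    e=cv2.fitEllipse(cv2.convexHull(c));print(e,plane("wrist",e[0],.275))
E
```

```text
t 11.05 tcp [0.5501 0.2246 0.3876] z [-0.003 -0.001 -1.   ] yaw_y -16.4 tool d [-0.3927  0.0091 -0.0117] w 1.002 gf 0.0
turn 0.793
((249.70811462402344, 295.3852233886719), (125.48551177978516, 158.27413940429688), 91.65432739257812) [0.5072 0.0968 0.275 ]
```

View pics/m4.png

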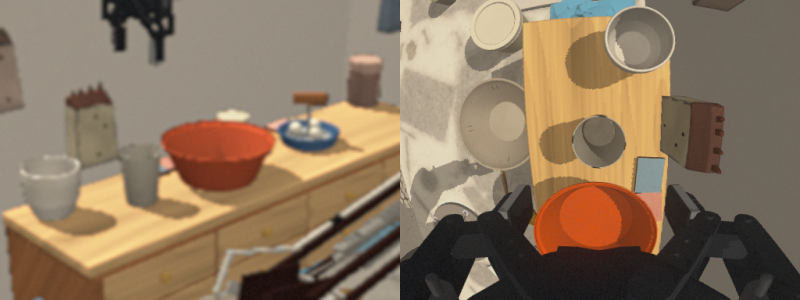

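The cup stands upright on the chest between the bisque cup and the bowl, released. Next, travel to above the carrier and turn.

In the tool's units: -0.034 m / 0.3 = -0.1133, -0.033 m / 0.3 = -0.11, 0.14 rad / 1.5708 = 0.0891.

Request:
move_tool --deltas '[[[-0.0667, 0, -0.0667], 0, 1], [[-0.1133, 0.0033, -0.1], 0, 1], [[-0.1133, 0.0033, 0], 0, 1], [[-0.1133, 0.0033, 0], 0, 1], [[-0.1133, 0.0033, 0], 0, 1], [[-0.1133, 0.0033, 0], 0, 1], [[-0.1133, 0.0033, 0], 0, 1], [[-0.1133, 0.0033, 0], 0, 1], [[-0.1133, 0.0033, 0], 0, 1], [[-0.1133, 0.0033, 0], 0, 1], [[-0.1133, 0, 0], 0, 1], [[-0.11, 0, 0], 0, 1], [[0, 0, 0], 0.0891, 1], [[0, 0, 0], 0.0891, 1], [[0, 0, 0], 0.0891, 1], [[0, 0, 0], 0.0828, 1], [[0, 0, 0], 0.0828, 1], [[0, 0, 0], 0.0719, 1], [[0, 0, 0], 0, 1], [[0, 0, 0], 0, 1]]'

```text
t: 13.05
eef_pos: [0.4477, -0.1543, 0.4384]
tool_rot: [-0.0, 0.97, 0.244, -0.001]
contact_force: [0.2, 0.5, 0.7]
gripper_width: 1.001
grasp_force: 0.0
```

Request:
move_tool --deltas '[[[0, 0, 0], 0, 1], [[0, 0, 0], 0, 1], [[0, 0, 0], 0, 1]]'

```text
t: 13.35
eef_pos: [0.448, -0.1543, 0.4392]
tool_rot: [-0.0, 0.97, 0.243, -0.0]
contact_force: [-0.3, -0.6, -0.7]
gripper_width: 1.004
grasp_force: 0.0
```

```bash
python3 - <<'E'
from h import *
to((.4477,-.1546,.25),-61.9)
w=eyes.read_camera("wrist");cv2.imwrite("pics/w3.png",w)
hs=cv2.cvtColor(w,cv2.COLOR_BGR2HSV)
for nm,lo,hi,z in(("dish",(100,100,40),(125,255,255),.231),("grip",(3,90,60),(15,220,230),.303),("bowl",(0,170,80),(10,255,255),.275)):
    for c in blobs(hs,lo,hi,150):
        c=cv2.convexHull(c)
        if len(c)<5: continue
        e=cv2.fitEllipse(c);x=np.array(cv2.boxPoints(cv2.minAreaRect(c)))
        print(nm,[np.round(k,1) for k in e],plane("wrist",e[0],z))
t=eyes.read_camera("top");cv2.imwrite("pics/top3.png",t)
cv2.imwrite("pics/w3c.png",cv2.resize(w[60:300,90:410],(800,600),interpolation=2))
E
```

```text
t 13.35 tcp [ 0.448  -0.1543  0.4392] z [-0.  0. -1.] yaw_y -61.8 tool d [-0.0003  0.0002  0.1892] w 1.004 gf 0.0
turn 0.001
grip [array([256.7, 271.7]), array([ 9.7, 74. ]), np.float64(124.6)] [ 0.3481 -0.2121  0.303 ]
grip [array([428.8, 263.5]), array([33.8, 49.3]), np.float64(56.6)] [ 0.4573 -0.419   0.303 ]
grip [array([409.1, 246.7]), array([46.6, 52.8]), np.float64(138.7)] [ 0.4637 -0.3715  0.303 ]
grip [array([253.1, 174.4]), array([16.3, 73.6]), np.float64(178.8)] [ 0.4503 -0.1527  0.303 ]
grip [array([307.4, 128.9]), array([49.3, 51.7]), np.float64(143.7)] [ 0.5207 -0.1798  0.303 ]
grip [array([117.9,  44.1]), array([125.1, 172.7]), np.float64(29.8)] [0.5124 0.0511 0.303 ]
bowl [array([113.6,  51.2]), array([123.8, 151.7]), np.float64(30.1)] [0.5028 0.0678 0.275 ]
```

View pics/w3c.png

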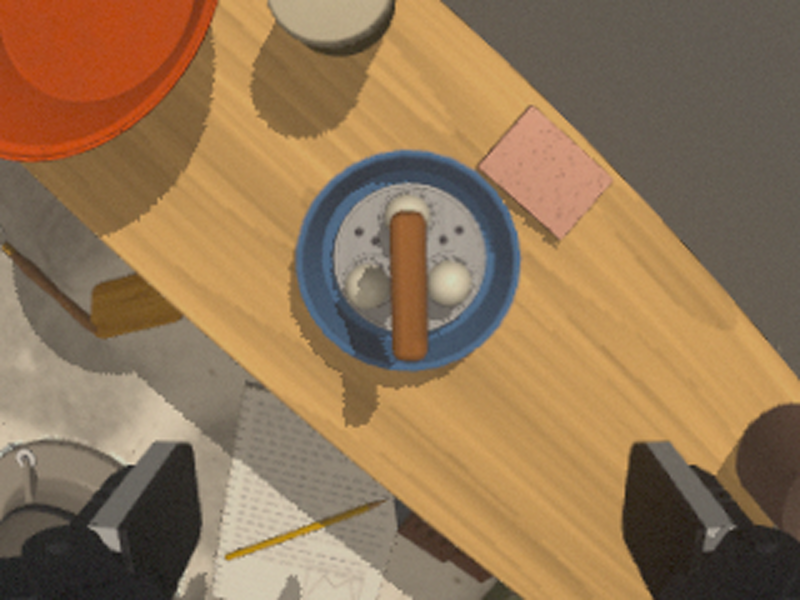

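The wrist view shows the grip upright in the picture, centred at (253,174), between the balls; it and the top view agree within 3 mm. I'll descend and close gently.

In the tool's units: 0.04 m / 0.3 = 0.1333, 0.03 m / 0.3 = 0.1.

Request:
move_tool --deltas '[[[0.0033, 0, 0.0667], 0, 1], [[0, 0, 0.1333], 0, 1], [[0, 0, 0.1333], 0, 1], [[0, 0, 0.1333], 0, 1], [[0, 0, 0.1], 0, 1], [[0, 0, 0.0667], 0, 1], [[0, 0, 0.0333], 0, 1], [[0, 0, 0.0233], 0, 1], [[0, 0, 0], 0, 0.7], [[0, 0, 0], 0, 0.5], [[0, 0, 0], 0, 0.4], [[0, 0, 0], 0, 0.32], [[0, 0, 0], 0, 0.27], [[0, 0, 0], 0, 0.24], [[0, 0, 0], 0, 0.21], [[0, 0, 0], 0, 0.18], [[0, 0, 0], 0, 0.15], [[0, 0, 0], 0, 0.12], [[0, 0, 0], 0, 0.08], [[0, 0, 0], 0, 0.05]]' --squeeze 40

```text
t: 15.45
eef_pos: [0.4488, -0.1537, 0.2324]
tool_rot: [-0.0, 0.97, 0.243, -0.0]
contact_force: [-1.1, 2.1, 1.7]
gripper_width: 0.182
grasp_force: 39.5
```

Request:
move_tool --deltas '[[[0, 0, 0], 0, 0.05], [[0, 0, 0], 0, 0.05], [[0, 0, 0], 0, 0.05]]' --squeeze 40

```text
t: 15.75
eef_pos: [0.4489, -0.1537, 0.2324]
tool_rot: [-0.0, 0.97, 0.243, 0.0]
contact_force: [-1.3, 3.0, 3.5]
gripper_width: 0.185
grasp_force: 39.6
```

Units first: shifts go in shares of 0.3 m and turns go in shares of pi/2 rad. So -0.01 m / 0.3 = -0.0333, -0.008 m / 0.3 = -0.0267.

Request:
move_tool --deltas '[[[0, 0, -0.0067], 0, 0.05], [[0, 0, -0.0133], 0, 0.05], [[0, 0, -0.02], 0, 0.05], [[0, 0, -0.0267], 0, 0.05], [[0, 0, -0.0333], 0, 0.05], [[0, 0, -0.0333], 0, 0.05], [[0, 0, -0.0333], 0, 0.05], [[0, 0, -0.0333], 0, 0.05], [[0, 0, -0.0333], 0, 0.05], [[0, 0, -0.0333], 0, 0.05], [[0, 0, -0.0333], 0, 0.05], [[0, 0, -0.0333], 0, 0.05], [[0, 0, -0.0267], 0, 0.05], [[0, 0, -0.02], 0, 0.05], [[0, 0, -0.0133], 0, 0.05], [[0, 0, -0.0067], 0, 0.05], [[0, 0, 0], 0, 0.05], [[0, 0, 0], 0, 0.05]]'

```text
t: 17.55
eef_pos: [0.4487, -0.1538, 0.352]
tool_rot: [-0.0, 0.97, 0.243, -0.0]
contact_force: [0.0, -0.5, -3.9]
gripper_width: 0.18
grasp_force: 39.0
```

```bash
python3 - <<'E'
from h import *
s=eyes.read_camera("side");t=eyes.read_camera("top");w=eyes.read_camera("wrist")
cv2.imwrite("pics/top4.png",t);cv2.imwrite("pics/w4.png",w)
for n,im in(("top",t),("wrist",w)):
    hs=cv2.cvtColor(im,cv2.COLOR_BGR2HSV)
    for c in blobs(hs,(0,170,80),(10,255,255),1000):
        e=cv2.fitEllipse(cv2.convexHull(c));print(n,[np.round(k,1) for k in e],plane(n,e[0],.275))
to((.501,.0805,.36),None)
cv2.imwrite("pics/m5.png",np.hstack([cv2.resize(s[90:240,190:340],(400,400),interpolation=2),cv2.resize(w[100:384,110:394],(400,400),interpolation=3)]))
E
```

```text
top [array([221.1, 193.6]), array([69.9, 70.4]), np.float64(38.6)] [0.4993 0.0779 0.275 ]
wrist [array([80.1, 37.9]), array([140. , 192.4]), np.float64(26.7)] [0.5041 0.062  0.275 ]
t 17.7 tcp [ 0.4487 -0.1538  0.352 ] z [-0.001  0.    -1.   ] yaw_y -61.9 tool d [ 0.1566 -0.182  -0.008 ] w 0.188 gf 39.04880940914154
```

View pics/m5.png

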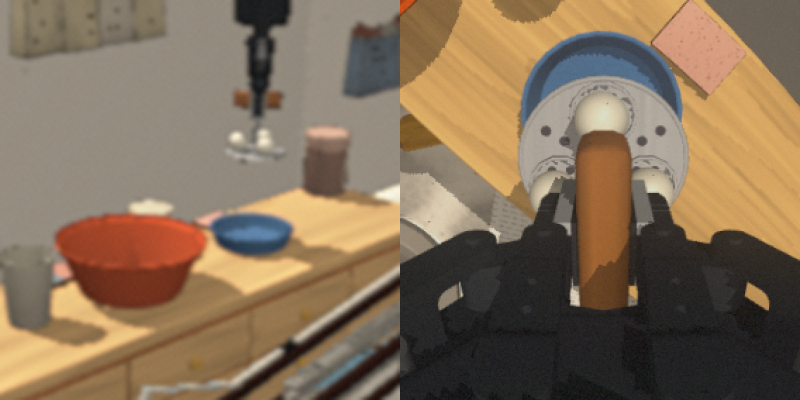

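The carrier hangs level above the dish with all three balls in their pockets, the dish is in place, and the bowl is unmoved in the top view. I'll make a smooth transfer over the bowl.

In the tool's units: -0.0114 m / 0.3 = -0.038, 0.0098 m / 0.3 = 0.0327.

Request:
move_tool --deltas '[[[0.0067, -0.0077, 0], 0, 0.05], [[0.013, -0.015, 0], 0, 0.05], [[0.0197, -0.0227, 0], 0, 0.05], [[0.026, -0.0303, 0], 0, 0.05], [[0.0327, -0.038, 0], 0, 0.05], [[0.0327, -0.038, 0], 0, 0.05], [[0.0327, -0.038, 0], 0, 0.05], [[0.0327, -0.038, 0], 0, 0.05], [[0.0327, -0.038, 0], 0, 0.05], [[0.0327, -0.038, 0], 0, 0.05], [[0.0327, -0.038, 0], 0, 0.05], [[0.0327, -0.038, 0], 0, 0.05], [[0.0327, -0.038, 0], 0, 0.05], [[0.0327, -0.038, 0], 0, 0.05], [[0.0327, -0.038, 0], 0, 0.05], [[0.0327, -0.038, 0], 0, 0.05], [[0.026, -0.0303, 0], 0, 0.05], [[0.0197, -0.0227, 0], 0, 0.05], [[0.013, -0.015, 0], 0, 0.05], [[0.0067, -0.0077, 0], 0, 0.05]]'

```text
t: 19.7
eef_pos: [0.5013, 0.0813, 0.3523]
tool_rot: [-0.0, 0.97, 0.243, -0.0]
contact_force: [0.4, 0.7, -2.6]
gripper_width: 0.183
grasp_force: 39.0
```

Request:
move_tool --deltas '[[[0, 0, 0], 0, 0.05], [[0, 0, 0], 0, 0.05], [[0, 0, 0], 0, 0.05], [[0, 0, 0], 0, 0.05]]'

```text
t: 20.1
eef_pos: [0.5013, 0.0803, 0.3523]
tool_rot: [0.0, 0.97, 0.243, -0.0]
contact_force: [0.4, 1.1, -2.8]
gripper_width: 0.181
grasp_force: 39.1
```

```bash
python3 - <<'E'
from h import *
to((.501,.0805,.265))
t=eyes.read_camera("top");w=eyes.read_camera("wrist");s=eyes.read_camera("side")
for n,im in(("top",t),("wrist",w)):
    hs=cv2.cvtColor(im,cv2.COLOR_BGR2HSV)
    for c in blobs(hs,(0,170,80),(10,255,255),500):
        print(n,cv2.boundingRect(c))
        for e in [cv2.minEnclosingCircle(c)]:print(e,plane(n,e[0],.275))
    for c in blobs(hs,(15,0,175),(40,75,255),40):
        r=cv2.boundingRect(c)
        if n=="wrist" and 150<r[0]<350:print("white",r)
print(proj("top",(.501,.0805,.36)))
E
```

```text
t 20.1 tcp [0.5013 0.0803 0.3523] z [ 0. -0. -1.] yaw_y -61.9 tool d [-0.0001 -0.0004  0.0873] w 0.181 gf 39.05516803264618
top (216, 159, 41, 68)
((225.0, 192.5), 34.687992095947266) [0.5025 0.0674 0.275 ]
wrist (150, 80, 209, 186)
((253.841064453125, 180.62913513183594), 104.29788970947266) [0.5098 0.0844 0.275 ]
white (231, 301, 7, 16)
white (205, 224, 25, 24)
white (195, 154, 119, 96)
(np.float64(215.81118952798306), np.float64(191.1587501637607))
```

In the tool's units: 0.007 m / 0.3 = 0.0233, 0.006 m / 0.3 = 0.02.

Request:
move_tool --deltas '[[[0, 0, 0.0067], 0, 0.05], [[0, 0, 0.0133], 0, 0.05], [[0, 0, 0.02], 0, 0.05], [[0, 0, 0.0233], 0, 0.05], [[0, 0, 0.0233], 0, 0.05], [[0, 0, 0.0233], 0, 0.05], [[0, 0, 0.0233], 0, 0.05], [[0, 0, 0.0233], 0, 0.05], [[0, 0, 0.0233], 0, 0.05], [[0, 0, 0.0233], 0, 0.05], [[0, 0, 0.0233], 0, 0.05], [[0, 0, 0.0233], 0, 0.05], [[0, 0, 0.02], 0, 0.05], [[0, 0, 0.0133], 0, 0.05], [[0, 0, 0.0067], 0, 0.05], [[0, 0, 0], 0, 0.05], [[0, 0, 0], 0, 0.05], [[0, 0, 0], 0, 0.05], [[0, 0, 0], 0, 0.05], [[0, 0, 0], 0, 0.05]]'

```text
t: 22.25
eef_pos: [0.5014, 0.0807, 0.2655]
tool_rot: [0.0, 0.97, 0.243, 0.0]
contact_force: [0.1, -0.3, -3.4]
gripper_width: 0.18
grasp_force: 39.1
```

```bash
python3 - <<'E'
from h import *
to((.501,.0805,.265))
w=eyes.read_camera("wrist");s=eyes.read_camera("side");t=eyes.read_camera("top")
cv2.imwrite("pics/w6.png",w)
hs=cv2.cvtColor(w,cv2.COLOR_BGR2HSV)
for c in blobs(hs,(0,170,80),(10,255,255),500):print("bowl w",cv2.boundingRect(c))
for c in blobs(hs,(18,20,150),(40,90,255),40):print("white",cv2.boundingRect(c),cv2.contourArea(c))
hs=cv2.cvtColor(s,cv2.COLOR_BGR2HSV)
for c in blobs(hs,(0,170,60),(10,255,255),300):print("bowl side",cv2.boundingRect(c))
hs0=cv2.cvtColor(cv2.imread("pics/side0.png"),cv2.COLOR_BGR2HSV)
for c in blobs(hs0,(0,170,60),(10,255,255),300):print("bowl side0",cv2.boundingRect(c))
for n,h in(("0",hs0),("now",hs)):
    for c in blobs(h,(98,110,40),(125,255,255),100):
        r=cv2.boundingRect(c)
        if 250<r[0]<300:print("dish",n,r)
E
```

```text
t 22.25 tcp [0.5014 0.0807 0.2655] z [ 0. -0. -1.] yaw_y -61.9 tool d [-0.0005  0.      0.0005] w 0.18 gf 39.05125916004181
bowl w (107, 63, 295, 215)
white (137, 303, 17, 17) 125.0
white (412, 195, 62, 78) 3500.0
white (35, 164, 27, 21) 129.5
white (196, 155, 118, 95) 4301.5
white (0, 133, 128, 200) 12078.5
white (0, 102, 10, 35) 134.0
white (30, 38, 64, 64) 1332.0
white (104, 11, 15, 66) 99.5
white (0, 0, 11, 17) 78.0
bowl side (212, 171, 55, 34)
bowl side0 (212, 172, 55, 33)
dish now (270, 172, 28, 12)
```

Plate and balls look the same from the wrist as before lowering. The force is about the carrier's weight, so nothing is touching, and the bowl has not moved in the side view. The feet are about 39 mm above the bowl's underside.

```bash
python3 -c "
from station import bot
print(bot.hand_in())"
```

```text
the job is handed in; nothing more can be done
None
```

I handed the job in at about 22 s, and `hand_in()` gave no verdict: the cup stands upright and released on the chest about 153 mm from the bowl, and the carrier is held level over the bowl's middle, feet about 39 mm above its underside and balls in their pockets.

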